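# Locate a glass display module in its fixture and lay the retaining bar

### The arm

A 6-joint arm with a two-finger parallel gripper is mounted at the origin on the work surface. World frame = base frame: x ahead of the robot, y to its left, z up, the work surface at z = 0. Lengths are in m, angles in degrees, forces in N, time in s.
With the tool pointing down it reaches from about 0.375 to 0.9 m from the base axis. Payload 3.1 kg.
Tool frame: the origin (TCP) lies at the very end of the fingers, on their centre line; the grasp point (between the pads) lies 19 mm behind it; z points along the fingers, y is the line along which they close (so a half turn about z gives the same grasp; the last joint's range is limited). The gripper opens to 87 mm and grips with 3 to 60 N. Pads are 19 mm wide; open, the fingers measure 117 mm over their backs; the gripper's body (75 mm by 190 mm) begins 51 mm behind the grasp point.
Start: joints at [-85.17, 30.224, 82.088, -0, 67.689, -10.227], TCP at [0.162, -0.604, 0.223] pointing down, gripper open.
Joint ranges: [-176.69, 176.69], [-43.24, 126.21], [12.49, 139.97], [-82, 262], [0, 151.66], [-163.58, 163.58]. Speed limits (degrees/s): [159.86, 159.86, 180, 180, 180, 180].

### API

Orientations are given as a 3x3 rotation matrix whose columns are the frame's x, y, z axes.
In Python, from rig import readout, viewer, ticket gives the robot as it stands.
- The arm moves only by the tool send_rows, never from a script. Its argument "moves" is a list of rows, each a list of 6 numbers: the shift along the tool's x, y, z in units of 250 mm (1.0 is 250 mm), then the turn, a rotation vector about the tool's x, y, z in units of 90 degrees (1.0 is 90 degrees). A call has 1 to 12 rows; each row is the pose to reach, as a shift and turn from the pose commanded when the call began, along the tool's axes at that moment; what a row does not reach only later rows make up. A row lasts 1/10 s, in which the tool goes at most 50 mm and 8.59 degrees, less where a joint would pass 70% of its speed; a pose out of reach is approached as far as the arm can. A call with a number of a shift or a turn outside -1 to 1 is refused whole. A call with a gripper value outside its range is refused whole. "grip" is the opening, from 0 (shut) to 1 (fully open), set as the call begins (left out, the last holds). The fingers move at their own pace and stop on an object; the grip force is fixed at half the most. Time passes only in rows, so rows that repeat a pose let the fingers close. It gives the time, the measured TCP pose, the force, the opening and the grip force at its end, in the units of the state.
- readout.read_state(): the state, without advancing time (a new reading comes with each control period).
- viewer.capture(name): name is "side" or "top"; returns (picture, depth): 420x560x3 uint8, red, green, blue; 420x560 float32, m along the optical axis (not along the pixel's ray), 0 where there is no reading.
- viewer.camera_info(name): a dict with "fx", "fy", "cx", "cy" (pixels), "R" (3x3) and "t" (3): a world point X has camera coordinates R X + t. Camera axes: x right, y down, z forward; pixel columns grow to the right and rows downward; lengths in m; the calibration is good to about 2 mm. A picture is of the moment at which its call begins. camera_info takes no time and is no camera call.
- ticket.hand_in(): hands the job in; it is judged then, once.
The state is a dict: "time_s": time; "joint_positions": joint angles; "qvel": joint speeds; "tau": joint torques, N m; "position": TCP position; "tcp_rot": TCP orientation; "force": force on the tool from outside, world axes, zero at the start; "moment": the same for the moment, N m; "opening": opening from 0.0 (shut) to 1.0 (fully open); "grasp_force": force on a finger pad.
Only numpy, scipy, OpenCV 4.12 (cv2) and the standard library are available. Lean on these libraries where they do the work, as an engineer would, in place of code of your own. Each camera call takes 0.05 s, during which the arm holds its last target. There are 200 camera calls.

### The job

Slide the glass display module, without gripping or lifting it, squarely against the two pins along its long side and then along them until it touches the end pin: press it lightly onto the pins, but never with more than 15 N, because the glass cracks. Then lay the longer of the two loose steel bars across the module, flat in both saddles of the fixture and about equally long on either side, without shifting the module. Leave everything else on the bench where it is.

Things in the scene. Friction and masses are not known exactly. Their poses are not given: they have to be found in the camera images.
- fixture: Fixed aluminium plate 200 (x) x 210 (y) mm with a smooth flat bed 14 mm above the bench. Origin: plate centre at bench level; its x points roughly away from the robot, y to the robot's left. On the bed stand three steel dowel pins, and at x = +42, y = +88 and -88 mm two dark saddle posts, each 52 (x) x 16 (y) mm and 42 mm high over all.
- home (a point): Point on the fixture's bed, at the plate's centre, 14 mm above the bench; axes as the fixture's. The module's origin lies here, its axes along the fixture's, when it touches all three pins.
- saddle_mid (a point): Point midway between the two saddles (fixture x = +42, y = 0 mm), at the height of their floors, 26 mm above the bench; axes as the fixture's. The bar's origin belongs here, the bar along the fixture's y. Each saddle is open upward between two outward-flaring cheeks: about 25 mm wide in x at the floor, 36 mm at the mouth, about 14 mm deep.
- pin_near: Fixed steel dowel pin, diameter 10, 10 mm high; origin at its foot on the bed (fixture x = -48, y = +44 mm). One of the two side pins for the module's left (+y) long side.
- pin_far: Fixed steel dowel pin as pin_near, at fixture x = +22, y = +44 mm: the second side pin. A module that has met only one side pin needs a few newtons more to swing round onto the other.
- pin_end: Fixed steel dowel pin as the others, at fixture x = +65, y = 0 mm: stops the module's far short end.
- panel: Display module with a glass face, flat black slab 120 (x) x 78 (y) x 8 mm, 0.11-0.18 kg, lying loose on the bed, 12-30 mm short of home in x, 8-18 mm to the -y side, turned up to 0.1 rad. Origin: centre of underside. Slides with 1 to 2.5 N; it and the pins are hard: force rises at once on meeting a pin. The bed is clear for fingertips beside the near half of its -y side and behind its -x end.
- bar: The retaining bar: plain flat steel bar 206 (x) x 20 (y) x 10 mm, about 0.3 kg, lying on the bench to one side of the fixture. Origin: centre of its underside; x along its length, either end alike. In the saddles its underside is 26 mm above the bench, 4 mm clear of the module's top.
- short_bar: A shorter spare bar, 130 x 20 x 10 mm, on the other side of the fixture; too short for the saddles. Bystander. Origin: centre of its underside.
- multimeter: Multimeter, 156 x 82 x 42 mm. Bystander. Origin: centre of its underside.
- screwdriver: Screwdriver 160 mm long. Bystander. Origin: centre of its underside.
- tweezers: Steel tweezers 120 mm long. Bystander. Origin near the middle, underside.
- solder_reel: Upright solder reel, diameter 60, height 36 mm. Bystander. Origin: centre of its underside.
- cleaner: Small clear bottle, diameter 42, height 105 mm. Bystander. Origin: centre of its underside.

How it is judged:
By the outcome, as a careful person would: the job done as asked, in the order asked, and still so for the second after the job is handed in, with the robot touching nothing.
It also fails if it takes over 72 s, if anything falls off the work surface, if the arm or the gripper's body presses on something with over 40 N, if the wrist force passes 120 N, or if a joint passes its speed limit or range.

## Working session

There is one attempt and no reset: what is moved stays moved. The work goes in short steps, Python scripts to look and compute and a tool call to move; the robot and the scene stay as the last step left them, time stands still between calls to the robot, and variables do not carry over. Pictures are saved under pics/ and viewed, at most 10 in all, crops included, and the job is handed in when it is done.

Besides the shell and the picture viewer there is one more tool, called after "Call:" by a JSON object that holds its "fn" and its "kwargs". send_rows: Moves the arm, as the interface text tells. Shifts and turns lie within -1 to 1; 1 stands for 250 mm of shift or 90 degrees of turn. Its arguments: {"type":"object","properties":{"moves":{"type":"array"},"grip":{"type":"number"}},"required":["moves"]}

```bash
mkdir -p pics; ls; python3 - <<'E'
from rig import readout, viewer
import cv2,numpy as np
s=readout.read_state()
for k in("time_s","position","tcp_rot","force","opening"):print(k,s[k])
for n in("top","side"):
    p,d=viewer.capture(n);np.savez(f"pics/{n}0.npz",p=p,d=d)
    cv2.imwrite(f"pics/{n}0.png",p[:,:,::-1]);print(n,viewer.camera_info(n))
E
```

```text
pics
time_s 0.0
position [ 0.16232632 -0.60281049  0.22158759]
tcp_rot [[ 9.65657076e-01  2.59819874e-01 -2.11392723e-04]
 [ 2.59819736e-01 -9.65654858e-01  2.09756175e-03]
 [ 3.40855819e-04 -2.08044934e-03 -9.99997778e-01]]
force [-0.41461079  0.27002248  0.31935651]
opening 1.0007171943576665
top {'fx': 387.93465300941375, 'fy': 387.93465300941375, 'cx': 277.86385691177804, 'cy': 209.76930941262245, 'R': array([[-0.0270203 , -0.99939405,  0.02194175],
       [-0.9859827 ,  0.02302962, -0.16525055],
       [ 0.16464511, -0.02609931, -0.98600751]]), 't': array([0.01459179, 0.55745131, 1.11529101])}
side {'fx': 439.24923704408286, 'fy': 439.24923704408286, 'cx': 274.50371652758776, 'cy': 212.3607105534922, 'R': array([[-0.81422177, -0.5803321 ,  0.01604906],
       [-0.46760798,  0.6391816 , -0.61056503],
       [ 0.34407222, -0.50464   , -0.79180349]]), 't': array([0.43472238, 0.25950774, 1.09955278])}
```

View pics/top0.png

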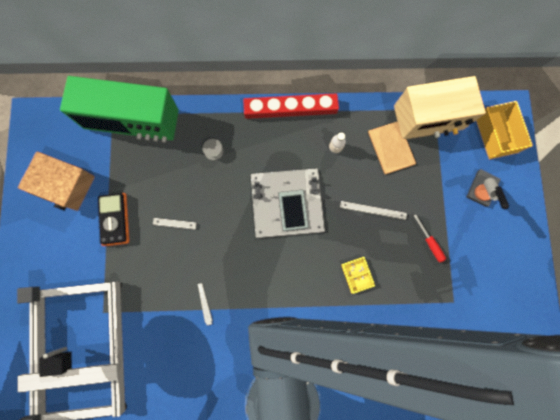

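View pics/side0.png

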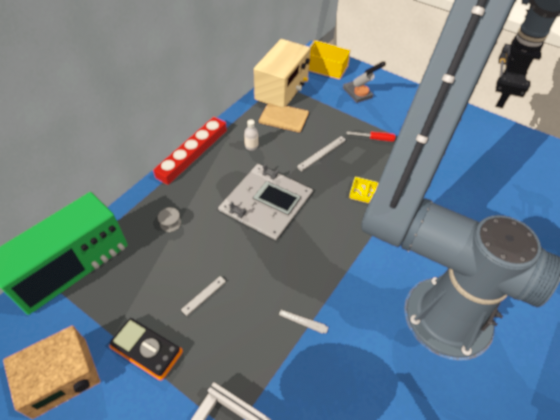

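The top view shows the fixture at about (288,203), the module inside it at (292,210), the long bar at (341..406, 204..216) on the -y side, and the short bar at (175,224). The side view shows the fixture at (266,200) and the bar at (321,153). Next I'll enlarge the fixture and bar.

```bash
cat > h.py <<'E'
import numpy as np,cv2
from rig import viewer
def ray(n,uv,z):
    c=viewer.camera_info(n);R,t=np.array(c["R"]),np.array(c["t"])
    uv=np.atleast_2d(uv).astype(float)
    d=np.c_[(uv[:,0]-c["cx"])/c["fx"],(uv[:,1]-c["cy"])/c["fy"],np.ones(len(uv))]@R
    o=-R.T@t
    return o+d*((z-o[2])/d[:,2])[:,None]
def proj(n,X):
    c=viewer.camera_info(n);p=np.atleast_2d(X)@np.array(c["R"]).T+c["t"]
    return np.c_[p[:,0]/p[:,2]*c["fx"]+c["cx"],p[:,1]/p[:,2]*c["fy"]+c["cy"]]
E
python3 - <<'E'
import numpy as np,cv2
a=np.load("pics/top0.npz")["p"];b=np.load("pics/side0.npz")["p"]
A=cv2.resize(a[160:250,240:420],None,fx=4.4,fy=4.4,interpolation=cv2.INTER_CUBIC)[:,:,::-1]
B=cv2.resize(b[130:245,210:350],None,fx=5,fy=5,interpolation=cv2.INTER_CUBIC)[:,:,::-1]
cv2.imwrite("pics/ca.png",A);cv2.imwrite("pics/cb.png",B);print(A.shape,B.shape)
E
```

```text
(396, 792, 3) (575, 700, 3)
```

View pics/ca.png

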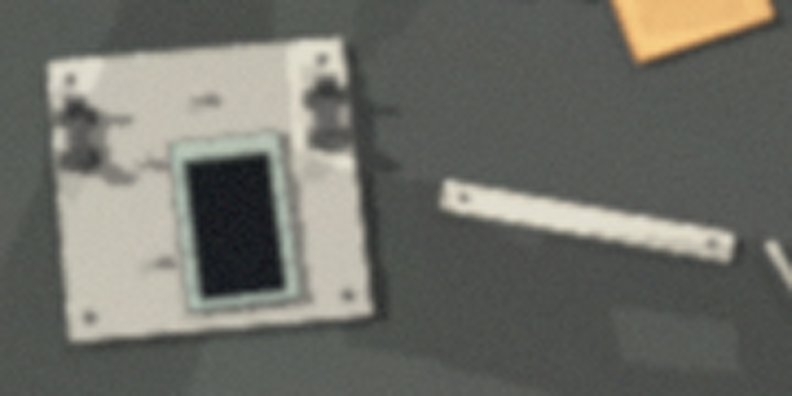

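View pics/cb.png

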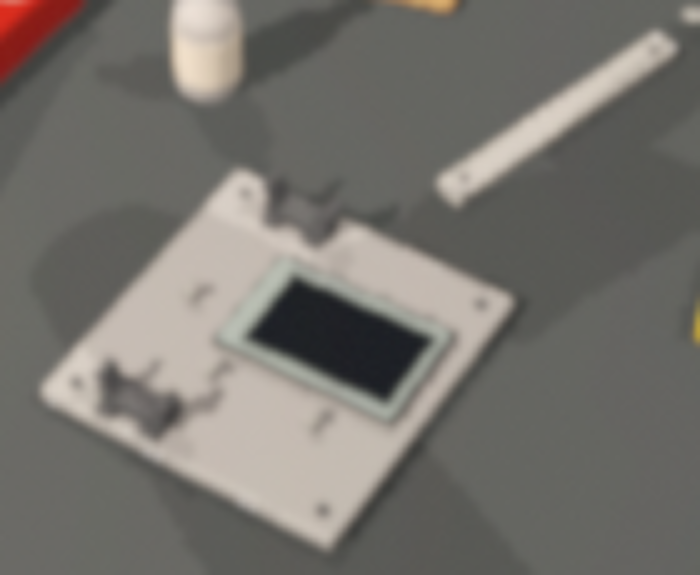

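The crops show these corners:
- **Plate, top crop:** (48,62), (343,38), (373,315), (70,342)
- **Module with teal rim:** (170,145), (285,132), (300,298), (190,312)
- **Bar:** (443,188) to (735,245)

The +x end carries the saddles, so the plate is turned only slightly. I'll measure with masks and rectangles in both views.

```bash
cat >> h.py <<'E'
def up(p,f=6): return cv2.resize(p,None,fx=f,fy=f,interpolation=cv2.INTER_CUBIC)
def big(m,near,k=5):
    m=cv2.morphologyEx(m.astype(np.uint8),cv2.MORPH_OPEN,np.ones((k,k)))
    cs,_=cv2.findContours(m,cv2.RETR_EXTERNAL,cv2.CHAIN_APPROX_NONE)
    cs=[c for c in cs if cv2.contourArea(c)>800]
    return min(cs,key=lambda c:-cv2.pointPolygonTest(c,near,True))
def rect(n,p,maskf,near,z,f=6):
    """contour -> world plane -> min area rectangle (centre,long axis angle,sizes) in mm/deg"""
    c=big(maskf(up(p,f).astype(int)),(near[0]*f,near[1]*f))[:,0]
    w=ray(n,(c+.5)/f-.5,z)[:,:2]*1000
    (x,y),(a,b),ang=cv2.minAreaRect(w.astype(np.float32))
    if a<b: a,b,ang=b,a,ang+90
    return np.round([x,y,(ang+90)%180-90,a,b],2)
E
python3 - <<'E'
from h import *
P={n:np.load(f"pics/{n}0.npz")["p"] for n in("top","side")}
for n,q in (("top",[(247,218),(281,226),(279,190),(300,195),(375,210),(380,190),(270,210)]),):
    for u,v in q: print((u,v),P[n][v,u])
bright=lambda a:(a.min(2)>125)
teal=lambda a:((a[:,:,1]-a[:,:,0]>4)&(a.max(2)>100))|((a.max(2)<55)&(a[:,:,2]>=a[:,:,0]))
for n,pl,pa,ba in(("top",(260,225),(292,212),(374,210)),("side",(250,210),(277,197),(321,153))):
    for nm,f,near,z in(("plate",bright,pl,.014),("panel",teal,pa,.022),("bar",bright,ba,.010)):
        try: print(n,nm,rect(n,P[n],f,near,z))
        except Exception as e: print(n,nm,e)
    near=np.array(ray(n,pa,.022));print(near)
E
```

```text
(247, 218) [78 83 78]
(281, 226) [175 172 161]
(279, 190) [195 191 178]
(300, 195) [83 88 84]
(375, 210) [224 221 206]
(380, 190) [90 93 88]
(270, 210) [198 194 181]
top plate [587.19 -28.13 -86.45 213.22 202.64]
top panel [560.77 -46.13   5.7  120.64  78.92]
top bar [ 557.11 -295.82   78.07  208.91   24.14]
[[ 0.55376574 -0.04312812  0.022     ]]
side plate [587.22 -27.37 -86.33 220.64 204.91]
side panel [557.57 -47.51   5.09  90.06  51.  ]
side bar [ 557.27 -295.43   78.29  217.16   27.64]
[[ 0.55888678 -0.04714577  0.022     ]]
```

Fixture: centre (587.2, -27.8), yaw 3.6°. Module: (560.8, -46.1), yaw 5.7°. Bar: (557.2, -295.6), yaw 78.2°. I'll go over to the -y side of the module with the fingers shut.

Call:
{"fn": "send_rows", "kwargs": {"moves": [[1, -0.73, 0, 0, 0, 0.127], [1, -0.73, 0, 0, 0, 0.127], [1, -0.73, 0, 0, 0, 0.127], [1, -0.73, 0, 0, 0, 0.127], [1, -0.73, 0, 0, 0, 0.127], [1, -0.73, 0, 0, 0, 0.127], [1, -0.73, 0, 0, 0, 0.127], [1, -0.73, 0, 0, 0, 0.127], [1, -0.73, 0, 0, 0, 0.127]], "grip": 0}}

```text
time_s: 1.0
position: [0.3562, -0.3634, 0.2225]
tcp_rot: [[0.998, 0.063, -0.0], [0.063, -0.998, -0.001], [-0.0, 0.001, -1.0]]
force: [-0.4, -0.7, 0.1]
opening: 0.262
grasp_force: 0.0
```

```bash
cat >> h.py <<'E'
F=np.array([587.2,-27.8]);YF=3.6
def fw(x,y,yaw=YF):
    a=np.radians(yaw);return F+np.array([x*np.cos(a)-y*np.sin(a),x*np.sin(a)+y*np.cos(a)])
def todo(xy,z,yaw):
    """state in fixture axes and the shift/turn left to a target (mm, deg), in move units"""
    from rig import readout
    s=readout.read_state();p=np.array(s["position"])*1000;R=np.array(s["tcp_rot"])
    a=np.radians(YF);Q=np.array([[np.cos(a),np.sin(a)],[-np.sin(a),np.cos(a)]])
    ty=np.degrees(np.arctan2(R[1,0],R[0,0]))
    print("t",round(s["time_s"],2),"fix",np.round(Q@(p[:2]-F),2),"z",round(p[2],2),"yaw",round(ty,2),"F",np.round(s["force"],2),"tilt",np.round(R[:2,2],4),"open",round(s["opening"],3))
    d=R.T@(np.r_[xy,z]-p)/250
    print("shift",np.round(d,3),"turn z",round(-((yaw-ty+90)%180-90)/90,3))
E
python3 -c "
from h import *
todo(fw(-38,-85),60,3.6)"
```

```text
t 1.0 fix [-251.63 -320.38] z 222.54 yaw 3.64 F [-0.38 -0.68  0.11] tilt [-0.0002 -0.0011] open 0.262
shift [ 0.855 -0.942  0.649] turn z 0.0
```

Call:
{"fn": "send_rows", "kwargs": {"moves": [[0.855, -0.942, 0, 0, 0, 0], [0.855, -0.942, 0, 0, 0, 0], [0.855, -0.942, 0, 0, 0, 0], [0.855, -0.942, 0, 0, 0, 0], [0.855, -0.942, 0, 0, 0, 0], [0.855, -0.942, 0.2, 0, 0, 0], [0.855, -0.942, 0.65, 0, 0, 0], [0.855, -0.942, 0.65, 0, 0, 0], [0.855, -0.942, 0.65, 0, 0, 0], [0.855, -0.942, 0.65, 0, 0, 0], [0.855, -0.942, 0.65, 0, 0, 0], [0.855, -0.942, 0.65, 0, 0, 0]], "grip": 0}}

```text
time_s: 2.2
position: [0.5563, -0.1159, 0.062]
tcp_rot: [[0.998, 0.061, 0.004], [0.061, -0.998, -0.002], [0.004, 0.002, -1.0]]
force: [0.4, -0.1, 0.5]
opening: 0.009
grasp_force: 0.0
```

```bash
python3 - <<'E'
from h import *
todo(fw(-38,-85),17,3.6)
for n in("top","side"):
    p,_=viewer.capture(n);cv2.imwrite(f"pics/{n}1.png",p[:,:,::-1])
    if n=="side": cv2.imwrite("pics/c1.png",up(p[110:245,200:350],4)[:,:,::-1])
E
```

```text
t 2.2 fix [-36.42 -85.97] z 61.99 yaw 3.52 F [ 0.4  -0.13  0.52] tilt [ 0.0038 -0.0018] open 0.009
shift [-0.007 -0.004  0.18 ] turn z -0.001
```

View pics/c1.png

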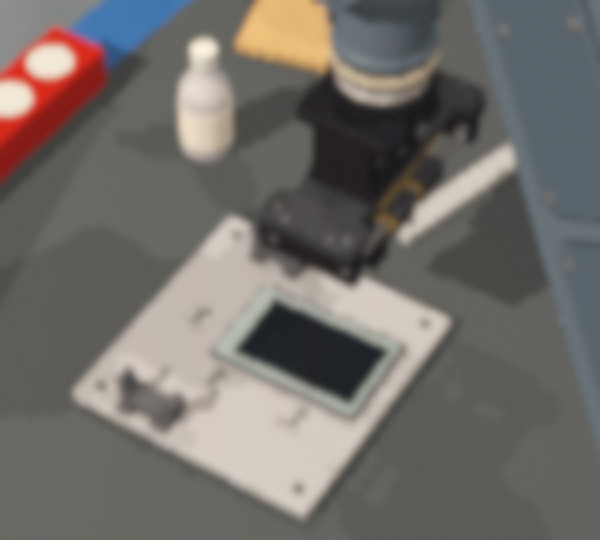

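The side crop shows the gripper over the plate's -y edge at about (330,230). The module at (310,350) is untouched and the fingers are hidden behind the body. Now down to about 17.5 mm.

Call:
{"fn": "send_rows", "kwargs": {"moves": [[-0.005, 0, 0.1, 0, 0, 0], [-0.005, 0, 0.15, 0, 0, 0], [-0.005, 0, 0.17, 0, 0, 0], [-0.005, 0, 0.177, 0, 0, 0], [-0.005, 0, 0.177, 0, 0, 0], [-0.005, 0, 0.177, 0, 0, 0]], "grip": 0}}

```text
time_s: 2.9
position: [0.5541, -0.114, 0.0164]
tcp_rot: [[0.998, 0.063, 0.001], [0.063, -0.998, -0.0], [0.001, 0.0, -1.0]]
force: [0.3, 0.3, -0.5]
opening: 0.007
grasp_force: 0.0
```

```bash
python3 -c "
from h import *
todo(fw(-38,-74),17,3.6);todo(fw(-38,-54),17,3.6)"
```

```text
t 2.9 fix [-38.49 -83.96] z 16.38 yaw 3.63 F [ 0.29  0.29 -0.51] tilt [ 0.0011 -0.0004] open 0.007
shift [ 0.002 -0.04  -0.002] turn z 0.0
t 2.9 fix [-38.49 -83.96] z 16.38 yaw 3.63 F [ 0.29  0.29 -0.51] tilt [ 0.0011 -0.0004] open 0.007
shift [ 0.002 -0.12  -0.003] turn z 0.0
```

Call:
{"fn": "send_rows", "kwargs": {"moves": [[0, -0.02, 0, 0, 0, 0], [0, -0.036, 0, 0, 0, 0], [0, -0.042, 0, 0, 0, 0], [0, -0.047, 0, 0, 0, 0], [0, -0.052, 0, 0, 0, 0], [0, -0.057, 0, 0, 0, 0], [0, -0.062, 0, 0, 0, 0], [0, -0.067, 0, 0, 0, 0], [0, -0.072, 0, 0, 0, 0], [0, -0.077, 0, 0, 0, 0], [0, -0.082, 0, 0, 0, 0], [0, -0.086, 0, 0, 0, 0]], "grip": 0}}

```text
time_s: 4.1
position: [0.5522, -0.0923, 0.0158]
tcp_rot: [[0.998, 0.063, -0.0], [0.063, -0.998, -0.0], [-0.0, 0.0, -1.0]]
force: [0.1, -0.3, 0.4]
opening: 0.002
grasp_force: 0.2
```

```bash
python3 - <<'E'
from h import *
todo(fw(-38,-54),17,3.6)
teal=lambda a:((a[:,:,1]-a[:,:,0]>4)&(a.max(2)>100))|((a.max(2)<55)&(a[:,:,2]>=a[:,:,0]))
p,_=viewer.capture("side");cv2.imwrite("pics/c2.png",up(p[130:245,200:350],4)[:,:,::-1])
E
```

```text
t 4.1 fix [-39.03 -62.21] z 15.77 yaw 3.63 F [ 0.12 -0.31  0.42] tilt [-0.0001 -0.    ] open 0.002
shift [ 0.004 -0.033 -0.005] turn z 0.0
```

View pics/c2.png

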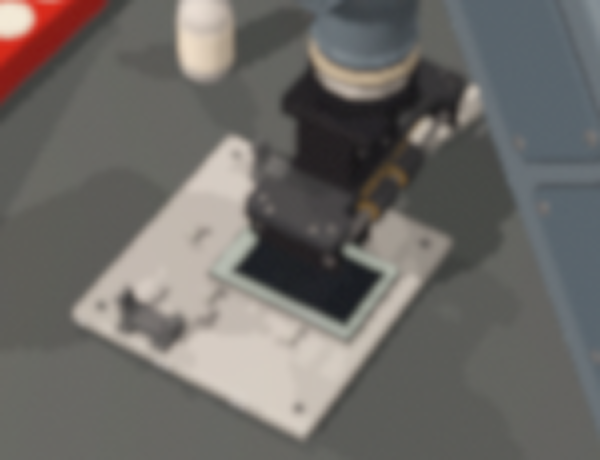

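The side crop shows the module's near corner at (345,335), the same full-image position as before, so nothing has moved and the fingertips are slimmer than their backs. I'll keep going gently.

Call:
{"fn": "send_rows", "kwargs": {"moves": [[0, -0.004, 0, 0, 0, 0], [0, -0.008, 0, 0, 0, 0], [0, -0.012, 0, 0, 0, 0], [0, -0.016, 0, 0, 0, 0], [0, -0.02, 0, 0, 0, 0], [0, -0.024, 0, 0, 0, 0], [0, -0.028, 0, 0, 0, 0], [0, -0.032, 0, 0, 0, 0]]}}

```text
time_s: 4.95
position: [0.5517, -0.0843, 0.0158]
tcp_rot: [[0.998, 0.063, 0.0], [0.063, -0.998, -0.0], [0.0, 0.0, -1.0]]
force: [0.3, 0.1, -0.3]
opening: 0.004
grasp_force: 0.2
```

```bash
cat >> h.py <<'E'
teal=lambda a:((a[:,:,1]-a[:,:,0]>4)&(a.max(2)>100))|((a.max(2)<55)&(a[:,:,2]>=a[:,:,0]))
def corner():
    """near-right (world -x,+y) corner of the module in the side view, as fixture mm"""
    p,_=viewer.capture("side");f=6
    m=teal(up(p,f).astype(int)).astype(np.uint8);m[:,:int(245*f)]=0;m[:180*f]=0;m[240*f:]=0;m[:,320*f:]=0
    v,u=np.nonzero(cv2.morphologyEx(m,cv2.MORPH_OPEN,np.ones((5,5))))
    w=ray("side",(np.c_[u,v]+.5)/f-.5,.022)[:,:2]*1000-F
    a=np.radians(YF);w=w@np.array([[np.cos(a),-np.sin(a)],[np.sin(a),np.cos(a)]])
    k=(w[:,0]>-100)&(w[:,0]<60)&(w[:,1]>-70)&(w[:,1]<60)
    w=w[k];g=w[(w[:,0]>-75)&(w[:,0]<20)]
    xs=np.arange(-75,10,2);e=np.array([[x+1,np.percentile(g[(g[:,0]>=x)&(g[:,0]<x+2),1],99)] for x in xs if ((g[:,0]>=x)&(g[:,0]<x+2)).any()])
    c=np.polyfit(e[:,0],e[:,1],1)
    print("left side: y at x=-48",np.round(np.polyval(c,-48),2),"at 0",np.round(c[1],2),"yaw",np.round(np.degrees(np.arctan(c[0])),2),"rear x",np.round(np.percentile(w[w[:,1]>0,0],.5),2))
E
python3 - <<'E'
from h import *
todo(fw(-38,-54),17,3.6)
corner()
E
```

```text
t 4.95 fix [-38.96 -54.21] z 15.81 yaw 3.63 F [ 0.29  0.15 -0.31] tilt [ 0. -0.] open 0.004
shift [ 0.004 -0.001 -0.005] turn z 0.0
left side: y at x=-48 20.18 at 0 20.45 yaw 0.32 rear x -81.78
```

```bash
python3 - <<'E'
from h import *
t,_=viewer.capture("top");s,_=viewer.capture("side")
np.savez("pics/3.npz",t=t,s=s)
A=up(t[160:250,240:340],4);B=up(s[150:240,210:310],4)
cv2.imwrite("pics/c3.png",np.hstack([A,B])[:,:,::-1])
from rig import readout
p=np.array(readout.read_state()["position"]);print(proj("top",p)-[240,160],proj("side",p)-[210,150],)
E
```

```text
[[65.26341989 52.67879559]] [[76.04966402 41.72781922]]
```

View pics/c3.png

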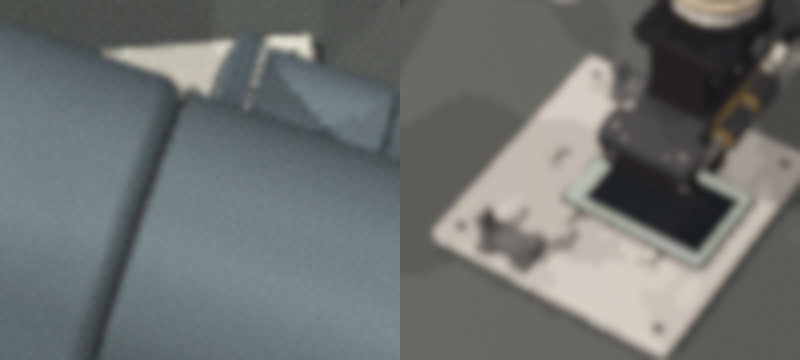

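The top view is blocked by the arm. In the side view the module's near corner is now at (297,267) in the right half, which is about (284.3,216.8) full-image, so it has moved. I'll work out its corners.

```bash
cat >> h.py <<'E'
def tofix(w):
    a=np.radians(YF);return (np.atleast_2d(w)[:,:2]*1000-F)@np.array([[np.cos(a),-np.sin(a)],[np.sin(a),np.cos(a)]])
E
python3 - <<'E'
from h import *
print(np.round(tofix(ray("side",[(286.1,213.75),(284.1,216.8),(251.5,198.4)],.022)),1))
s0=np.load("pics/side0.npz")["p"];s=np.load("pics/3.npz")["s"]
for p in(s0,s):
    u=up(p[150:240,210:310],6).astype(int)
    d=((u[:,:,1]-u[:,:,0]>4)&(u.max(2)>100)).astype(np.uint8)|((u.max(2)<70)&(u[:,:,2]>=u[:,:,0])).astype(np.uint8)
    c=big(d,(60*6,45*6),7)[:,0]
    q=cv2.approxPolyDP(c,12,True)[:,0]
    px=(q+.5)/6-.5+[210,150]
    print(np.round(np.c_[px,tofix(ray("side",px,.022))],1))
E
```

```text
[[-84.2  21.5]
 [-85.1  34. ]
 [ 31.   27.5]]
[[260.2 196.1  14.1   6.2]
 [285.6 208.9 -73.9   7.2]
 [294.8 198.4 -76.4 -41.2]
 [269.6 185.9  12.1 -42.4]]
[[257.9 197.8  16.4  15.3]
 [282.8 211.4 -71.7  19.4]
 [292.2 200.9 -75.  -29. ]
 [284.2 195.6 -44.7 -33.8]
 [282.6 199.4 -48.2 -18.5]
 [265.4 190.9  12.1 -18.9]]
```

```bash
cat >> h.py <<'E'
def screen(p):
    """dark screen in the side view: its left edge line (y at x=0, yaw) and near edge x at y=0, fixture mm"""
    u=up(cv2.cvtColor(p,cv2.COLOR_RGB2GRAY),6)
    m=(u<110).astype(np.uint8);m[:180*6]=0;m[225*6:]=0
    c=big(m,(276*6,205*6),7)[:,0]
    w=tofix(ray("side",(c+.5)/6-.5,.022))
    x0=np.percentile(w[:,0],2)
    out=[]
    for ax,lo,hi,f in((0,x0+10,x0+75,max),(1,-1e3,1e3,min)):
        y=w[:,1-ax];k=w[:,ax]
        if ax==1: lo,hi=w[:,1].max()-30,w[:,1].max()-8
        b=np.arange(lo,hi,2);pts=[(k[s].mean(),f(y[s])) for s in ((k>=t)&(k<t+2) for t in b) if s.any()]
        pts=np.array(pts);q=np.polyfit(*pts.T,1);r=abs(np.polyval(q,pts[:,0])-pts[:,1])
        q=np.polyfit(*pts[r<=np.median(r)*2.5+.2].T,1);out.append(q)
    print("left edge y@-48 %.1f y@22 %.1f yaw %.2f | near edge x %.1f yaw %.2f"%(np.polyval(out[0],-48),np.polyval(out[0],22),np.degrees(np.arctan(out[0][0])),np.polyval(out[1],w[:,1].max()-18),-np.degrees(np.arctan(out[1][0]))))
E
python3 - <<'E'
from h import *
screen(np.load("pics/side0.npz")["p"]);screen(np.load("pics/3.npz")["s"])
E
```

```text
left edge y@-48 10.6 y@22 11.9 yaw 1.08 | near edge x -79.3 yaw 1.66
left edge y@-48 89.8 y@22 134.4 yaw 32.49 | near edge x -138.5 yaw -57.38
```

```bash
cat >> h.py <<'E'
def screen(p):
    """dark screen in the side view: left edge line and near edge, fixture mm"""
    g=cv2.cvtColor(p,cv2.COLOR_RGB2GRAY)
    u=up(g,6);m=cv2.morphologyEx((u<110).astype(np.uint8),cv2.MORPH_OPEN,np.ones((9,9)))
    v,uu=np.nonzero(m);w=tofix(ray("side",(np.c_[uu,v]+.5)/6-.5,.022))
    w=w[(w[:,0]>-95)&(w[:,0]<25)&(w[:,1]>-12)&(w[:,1]<33)]
    def fit(k,y,b,f):
        pts=np.array([(k[s].mean(),f(y[s])) for s in ((k>=t)&(k<t+2) for t in b) if s.sum()>3])
        q=np.polyfit(*pts.T,1)
        for _ in range(3):
            r=abs(np.polyval(q,pts[:,0])-pts[:,1]);q=np.polyfit(*pts[r<=np.median(r)*2+.3].T,1)
        return q
    a=fit(w[:,0],w[:,1],np.arange(-60,0,2),max);ye=np.polyval(a,-50)
    b=fit(w[:,1],w[:,0],np.arange(-10,ye-6,2),min)
    print("left edge y@-48 %.1f y@22 %.1f yaw %.2f | near edge x@0 %.1f yaw %.2f"%(np.polyval(a,-48),np.polyval(a,22),np.degrees(np.arctan(a[0])),b[1],-np.degrees(np.arctan(b[0]))))
E
python3 - <<'E'
from h import *
screen(np.load("pics/side0.npz")["p"]);screen(np.load("pics/3.npz")["s"])
E
```

```text
left edge y@-48 10.7 y@22 11.8 yaw 0.91 | near edge x@0 -79.4 yaw 2.36
left edge y@-48 22.0 y@22 22.0 yaw -0.01 | near edge x@0 -77.4 yaw -0.98
```

Call:
{"fn": "send_rows", "kwargs": {"moves": [[0, -0.003, 0, 0, 0, 0], [0, -0.006, 0, 0, 0, 0], [0, -0.009, 0, 0, 0, 0], [0, -0.012, 0, 0, 0, 0]]}}

```text
time_s: 5.5
position: [0.5516, -0.0814, 0.0158]
tcp_rot: [[0.998, 0.063, 0.0], [0.063, -0.998, -0.0], [0.0, 0.0, -1.0]]
force: [-1.1, -0.2, 0.5]
opening: 0.004
grasp_force: 0.3
```

```bash
python3 - <<'E'
from h import *
todo(fw(-38,-48),17,3.6)
screen(viewer.capture("side")[0])
from rig import readout
for i in range(4):
    s=readout.read_state();print(s["force"],s["moment"])
E
```

```text
t 5.5 fix [-38.94 -51.28] z 15.82 yaw 3.63 F [-1.06 -0.19  0.5 ] tilt [ 0.0001 -0.0001] open 0.004
shift [ 0.004 -0.013 -0.005] turn z 0.0
left edge y@-48 25.2 y@22 23.8 yaw -1.18 | near edge x@0 -77.3 yaw -0.80
[-0.18521228 -0.45881243  0.66074086] [-0.06470914 -0.00914195 -0.00713339]
[-0.18521228 -0.45881243  0.66074086] [-0.06470914 -0.00914195 -0.00713339]
[-0.18521228 -0.45881243  0.66074086] [-0.06470914 -0.00914195 -0.00713339]
[-0.18521228 -0.45881243  0.66074086] [-0.06470914 -0.00914195 -0.00713339]
```

Call:
{"fn": "send_rows", "kwargs": {"moves": [[0, -0.002, 0, 0, 0, 0], [0, -0.004, 0, 0, 0, 0], [0, -0.005, 0, 0, 0, 0], [0, -0.006, 0, 0, 0, 0]]}}

```text
time_s: 5.95
position: [0.5514, -0.0799, 0.0158]
tcp_rot: [[0.998, 0.063, -0.0], [0.063, -0.998, -0.0], [-0.0, 0.0, -1.0]]
force: [-0.3, -0.7, -0.2]
opening: 0.004
grasp_force: 0.3
```

Call:
{"fn": "send_rows", "kwargs": {"moves": [[0, -0.001, 0, 0, 0, 0], [0, -0.002, 0, 0, 0, 0]]}}

```text
time_s: 6.15
position: [0.5515, -0.0796, 0.0158]
tcp_rot: [[0.998, 0.063, 0.0], [0.063, -0.998, -0.0], [0.0, 0.0, -1.0]]
force: [0.5, -1.4, 0.1]
opening: 0.005
grasp_force: 0.8
```

Call:
{"fn": "send_rows", "kwargs": {"moves": [[0, -0.001, 0, 0, 0, 0], [0, -0.002, 0, 0, 0, 0]]}}

```text
time_s: 6.35
position: [0.5519, -0.0794, 0.0159]
tcp_rot: [[0.998, 0.063, 0.001], [0.063, -0.998, -0.001], [0.001, 0.001, -1.0]]
force: [1.0, -3.3, 0.1]
opening: 0.005
grasp_force: 1.5
```

```bash
python3 - <<'E'
from h import *
todo(fw(-38,-48),17,3.6)
screen(viewer.capture("side")[0])
todo(fw(-38,-48),17,3.6)
E
```

```text
t 6.35 fix [-38.45 -49.31] z 15.89 yaw 3.63 F [ 0.99 -3.27  0.12] tilt [ 0.0012 -0.0008] open 0.005
shift [ 0.002 -0.005 -0.004] turn z 0.0
left edge y@-48 26.7 y@22 26.8 yaw 0.11 | near edge x@0 -77.0 yaw -0.34
t 6.4 fix [-38.41 -49.29] z 15.9 yaw 3.64 F [ 0.95 -2.43 -0.53] tilt [ 0.0013 -0.0008] open 0.003
shift [ 0.002 -0.005 -0.004] turn z 0.0
```

Call:
{"fn": "send_rows", "kwargs": {"moves": [[0, -0.001, 0, 0, 0, 0], [0, -0.002, 0, 0, 0, 0], [0, -0.002, 0, 0, 0, 0]]}}

```text
time_s: 6.7
position: [0.5522, -0.0793, 0.016]
tcp_rot: [[0.998, 0.063, 0.002], [0.063, -0.998, -0.001], [0.002, 0.001, -1.0]]
force: [0.5, -5.0, 0.2]
opening: 0.006
grasp_force: 2.5
```

```bash
python3 - <<'E'
from h import *
screen(viewer.capture("side")[0])
todo(fw(-38,-48),17,3.6)
E
```

```text
left edge y@-48 26.7 y@22 26.8 yaw 0.09 | near edge x@0 -76.8 yaw -1.05
t 6.75 fix [-38.12 -49.13] z 16.03 yaw 3.64 F [ 1.45 -4.6  -0.68] tilt [ 0.002  -0.0013] open 0.004
shift [ 0.001 -0.005 -0.004] turn z 0.0
```

Call:
{"fn": "send_rows", "kwargs": {"moves": [[0, -0.001, 0, 0, 0, 0], [0, -0.002, 0, 0, 0, 0], [0, -0.003, 0, 0, 0, 0], [0, -0.003, 0, 0, 0, 0]]}}

```text
time_s: 7.15
position: [0.5524, -0.0791, 0.0161]
tcp_rot: [[0.998, 0.064, 0.002], [0.064, -0.998, -0.002], [0.002, 0.002, -1.0]]
force: [0.9, -7.4, -0.7]
opening: 0.006
grasp_force: 3.5
```

```bash
python3 - <<'E'
from h import *
screen(viewer.capture("side")[0])
todo(fw(-38,-60),17,3.6)
E
```

```text
left edge y@-48 26.6 y@22 26.8 yaw 0.15 | near edge x@0 -76.7 yaw -0.42
t 7.2 fix [-37.89 -49.06] z 16.13 yaw 3.66 F [ 0.38 -6.91  0.17] tilt [ 0.0025 -0.0022] open 0.009
shift [-0.     0.044 -0.003] turn z 0.001
```

Seated squarely on both side pins at about 7 N. Now retreat, lift, and go round behind the -x end.

Call:
{"fn": "send_rows", "kwargs": {"moves": [[0, 0.05, 0, 0, 0, 0], [0, 0.1, 0, 0, 0, 0], [0, 0.1, -0.16, 0, 0, 0], [-0.15, 0.1, -0.16, 0, 0, 0], [-0.296, 0.1, -0.16, 0, 0, 0], [-0.296, -0.06, -0.16, 0, 0, 0], [-0.296, -0.19, -0.16, 0, 0, 0], [-0.296, -0.19, -0.16, 0, 0, 0], [-0.296, -0.19, -0.06, 0, 0, 0], [-0.296, -0.19, -0.005, 0, 0, 0], [-0.296, -0.19, -0.005, 0, 0, 0], [-0.296, -0.19, -0.005, 0, 0, 0]]}}

```text
time_s: 8.4
position: [0.4745, -0.0356, 0.0169]
tcp_rot: [[0.998, 0.062, -0.001], [0.062, -0.998, 0.0], [-0.001, -0.0, -1.0]]
force: [-0.5, -0.3, 0.5]
opening: 0.005
grasp_force: 0.0
```

```bash
python3 - <<'E'
from h import *
todo(fw(-80,0),17,3.6)
screen(viewer.capture("side")[0])
E
```

```text
t 8.4 fix [-113.     -0.66] z 16.95 yaw 3.58 F [-0.45 -0.27  0.48] tilt [-0.0006  0.0003] open 0.005
shift [ 0.132 -0.003 -0.   ] turn z -0.0
left edge y@-48 31.3 y@22 21.9 yaw -7.63 | near edge x@0 -94.9 yaw -0.02
```

Call:
{"fn": "send_rows", "kwargs": {"moves": [[0.03, 0, 0, 0, 0, 0], [0.052, 0, 0, 0, 0, 0], [0.058, 0, 0, 0, 0, 0], [0.064, 0, 0, 0, 0, 0], [0.07, 0, 0, 0, 0, 0], [0.076, 0, 0, 0, 0, 0], [0.082, 0, 0, 0, 0, 0], [0.088, 0, 0, 0, 0, 0], [0.094, 0, 0, 0, 0, 0], [0.1, 0, 0, 0, 0, 0], [0.106, 0, 0, 0, 0, 0], [0.112, 0, 0, 0, 0, 0]]}}

```text
time_s: 9.65
position: [0.5026, -0.0332, 0.017]
tcp_rot: [[0.998, 0.063, 0.0], [0.063, -0.998, -0.0], [0.0, 0.0, -1.0]]
force: [-1.1, 0.3, 0.2]
opening: 0.004
grasp_force: 0.3
```

```bash
python3 - <<'E'
from h import *
todo(fw(-70,0),17,3.6)
s,_=viewer.capture("side");cv2.imwrite("pics/c4.png",up(s[140:245,205:320],5)[:,:,::-1]);cv2.imwrite("pics/s4.png",s)
E
```

```text
t 9.65 fix [-8.476e+01 -5.000e-02] z 17.0 yaw 3.63 F [-1.11  0.28  0.22] tilt [ 0.0002 -0.    ] open 0.004
shift [ 0.059 -0.     0.   ] turn z 0.0
```

View pics/c4.png

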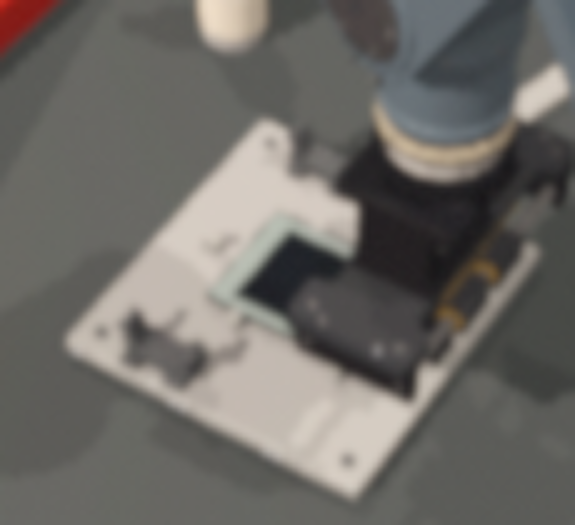

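The side crop shows the module's far-left corner at (210,292), moving toward the end pin at (222,243). The gripper sits behind its near end. Keep going, slower toward the end.

Call:
{"fn": "send_rows", "kwargs": {"moves": [[0.006, 0, 0, 0, 0, 0], [0.012, 0, 0, 0, 0, 0], [0.018, 0, 0, 0, 0, 0], [0.024, 0, 0, 0, 0, 0], [0.028, 0, 0, 0, 0, 0], [0.032, 0, 0, 0, 0, 0], [0.035, 0, 0, 0, 0, 0], [0.038, 0, 0, 0, 0, 0]]}}

```text
time_s: 10.5
position: [0.5118, -0.0326, 0.017]
tcp_rot: [[0.998, 0.063, -0.0], [0.063, -0.998, 0.0], [-0.0, -0.0, -1.0]]
force: [-0.3, -0.2, -0.5]
opening: 0.004
grasp_force: 0.4
```

```bash
python3 - <<'E'
from h import *
todo(fw(-70,0),17,3.6)
s,_=viewer.capture("side")
def far(s):
    u=up(cv2.cvtColor(s,cv2.COLOR_RGB2GRAY),6);m=cv2.morphologyEx((u<90).astype(np.uint8),cv2.MORPH_OPEN,np.ones((9,9)))
    v,uu=np.nonzero(m);w=tofix(ray("side",(np.c_[uu,v]+.5)/6-.5,.022))
    k=(abs(w[:,1]-12)<8)&(w[:,0]<70);x=w[k,0]
    h,e=np.histogram(x,np.arange(-20,72,4));print(dict(zip(e[:-1].astype(int),h)), "max",x.max().round(1))
far(cv2.imread("pics/s4.png")[:,:,::-1] if 0 else cv2.cvtColor(cv2.imread("pics/s4.png"),cv2.COLOR_BGR2RGB));far(s)
print(tofix(ray("side",[(247,198.4)],.022)))
E
```

```text
t 10.5 fix [-7.553e+01 -1.000e-02] z 17.03 yaw 3.62 F [-0.3  -0.15 -0.51] tilt [-0.0002  0.0001] open 0.004
shift [ 0.022 -0.     0.   ] turn z 0.0
{np.int64(-20): np.int64(192), np.int64(-16): np.int64(126), np.int64(-12): np.int64(120), np.int64(-8): np.int64(205), np.int64(-4): np.int64(205), np.int64(0): np.int64(205), np.int64(4): np.int64(205), np.int64(8): np.int64(205), np.int64(12): np.int64(205), np.int64(16): np.int64(203), np.int64(20): np.int64(203), np.int64(24): np.int64(201), np.int64(28): np.int64(50), np.int64(32): np.int64(0), np.int64(36): np.int64(0), np.int64(40): np.int64(0), np.int64(44): np.int64(0), np.int64(48): np.int64(0), np.int64(52): np.int64(0), np.int64(56): np.int64(0), np.int64(60): np.int64(0), np.int64(64): np.int64(0)} max 29.2
{np.int64(-20): np.int64(208), np.int64(-16): np.int64(151), np.int64(-12): np.int64(107), np.int64(-8): np.int64(138), np.int64(-4): np.int64(125), np.int64(0): np.int64(157), np.int64(4): np.int64(205), np.int64(8): np.int64(205), np.int64(12): np.int64(205), np.int64(16): np.int64(203), np.int64(20): np.int64(203), np.int64(24): np.int64(201), np.int64(28): np.int64(199), np.int64(32): np.int64(199), np.int64(36): np.int64(120), np.int64(40): np.int64(0), np.int64(44): np.int64(0), np.int64(48): np.int64(0), np.int64(52): np.int64(0), np.int64(56): np.int64(0), np.int64(60): np.int64(0), np.int64(64): np.int64(0)} max 38.7
[[42.113139   34.67424113]]
```

Call:
{"fn": "send_rows", "kwargs": {"moves": [[0.004, 0, 0, 0, 0, 0], [0.008, 0, 0, 0, 0, 0], [0.011, 0, 0, 0, 0, 0], [0.013, 0, 0, 0, 0, 0], [0.015, 0, 0, 0, 0, 0]]}}

```text
time_s: 11.05
position: [0.5156, -0.0323, 0.017]
tcp_rot: [[0.998, 0.063, -0.0], [0.063, -0.998, 0.0], [-0.0, -0.0, -1.0]]
force: [-1.3, -0.8, -0.2]
opening: 0.008
grasp_force: 0.4
```

Call:
{"fn": "send_rows", "kwargs": {"moves": [[0.001, 0, 0, 0, 0, 0], [0.002, 0, 0, 0, 0, 0], [0.003, 0, 0, 0, 0, 0], [0.004, 0, 0, 0, 0, 0]]}}

```text
time_s: 11.45
position: [0.5162, -0.0323, 0.017]
tcp_rot: [[0.998, 0.063, -0.001], [0.063, -0.998, 0.0], [-0.001, -0.0, -1.0]]
force: [-1.4, -0.3, 1.2]
opening: 0.005
grasp_force: 0.9
```

Call:
{"fn": "send_rows", "kwargs": {"moves": [[0.001, 0, 0, 0, 0, 0], [0.002, 0, 0, 0, 0, 0], [0.002, 0, 0, 0, 0, 0]]}}

```text
time_s: 11.75
position: [0.5163, -0.0322, 0.017]
tcp_rot: [[0.998, 0.063, -0.002], [0.063, -0.998, 0.0], [-0.002, -0.0, -1.0]]
force: [-2.7, -0.8, 3.1]
opening: 0.002
grasp_force: 1.7
```

Call:
{"fn": "send_rows", "kwargs": {"moves": [[0.001, 0, 0, 0, 0, 0], [0.002, 0, 0, 0, 0, 0], [0.002, 0, 0, 0, 0, 0]]}}

```text
time_s: 12.05
position: [0.5163, -0.0321, 0.017]
tcp_rot: [[0.998, 0.064, -0.003], [0.064, -0.998, 0.0], [-0.003, -0.001, -1.0]]
force: [-5.5, -2.1, 3.9]
opening: 0.005
grasp_force: 2.6
```

```bash
python3 -c "
from h import *
todo(fw(-70,0),17,3.6)"
```

```text
t 12.05 fix [-70.99   0.15] z 16.99 yaw 3.64 F [-5.46 -2.12  3.89] tilt [-0.0026  0.0004] open 0.005
shift [ 0.004  0.001 -0.   ] turn z 0.0
```

Touching the end pin at about 5.5 N. Retreat, lift and go to the -y side for a check and a light re-seating.

Call:
{"fn": "send_rows", "kwargs": {"moves": [[-0.03, 0, 0, 0, 0, 0], [-0.08, 0, 0, 0, 0, 0], [-0.08, 0, -0.17, 0, 0, 0], [-0.08, 0, -0.17, 0, 0, 0], [0.05, 0.15, -0.17, 0, 0, 0], [0.13, 0.33, -0.17, 0, 0, 0], [0.13, 0.33, -0.17, 0, 0, 0], [0.13, 0.33, -0.17, 0, 0, 0]]}}

```text
time_s: 12.85
position: [0.5565, -0.1138, 0.0594]
tcp_rot: [[0.998, 0.061, 0.003], [0.061, -0.998, -0.001], [0.002, 0.001, -1.0]]
force: [0.3, -0.1, 0.1]
opening: 0.007
grasp_force: 0.0
```

```bash
python3 - <<'E'
from h import *
todo(fw(-38,-75),17,3.6)
s,_=viewer.capture("side");screen(s);cv2.imwrite("pics/s5.png",s[:,:,::-1])
t=lambda a:((a[:,:,1]-a[:,:,0]>4)&(a.max(2)>100))|((a.max(2)<70)&(a[:,:,2]>=a[:,:,0]))
cv2.imwrite("pics/c5.png",up(s[140:245,205:320],5)[:,:,::-1])
E
```

```text
t 12.85 fix [-36.07 -83.91] z 59.36 yaw 3.5 F [ 0.27 -0.08  0.09] tilt [ 0.0025 -0.0006] open 0.007
shift [-0.008 -0.036  0.169] turn z -0.001
left edge y@-48 26.6 y@22 26.9 yaw 0.20 | near edge x@0 -52.5 yaw -0.31
```

View pics/c5.png

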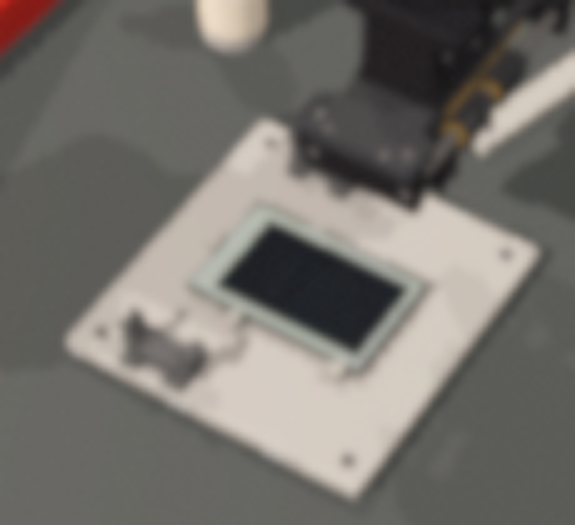

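The module sits against the pins: its left edge is unchanged from the seated reading, its far end is at the end pin near (200,265), and yaw is 0.2°. One light re-press on the side pins.

Call:
{"fn": "send_rows", "kwargs": {"moves": [[-0.008, 0, 0.1, 0, 0, 0], [-0.008, 0, 0.165, 0, 0, 0], [-0.008, 0, 0.17, 0, 0, 0], [-0.008, 0, 0.17, 0, 0, 0], [-0.008, -0.06, 0.17, 0, 0, 0], [-0.008, -0.1, 0.17, 0, 0, 0], [-0.008, -0.115, 0.17, 0, 0, 0], [-0.008, -0.12, 0.17, 0, 0, 0], [-0.008, -0.124, 0.17, 0, 0, 0], [-0.008, -0.127, 0.17, 0, 0, 0], [-0.008, -0.129, 0.17, 0, 0, 0], [-0.008, -0.13, 0.17, 0, 0, 0]]}}

```text
time_s: 14.1
position: [0.5512, -0.0804, 0.017]
tcp_rot: [[0.998, 0.063, 0.0], [0.063, -0.998, -0.0], [0.0, 0.0, -1.0]]
force: [-0.3, 0.4, 0.1]
opening: 0.005
grasp_force: 0.0
```

```bash
python3 -c "
from h import *
todo(fw(-38,-49),17,3.6)"
```

```text
t 14.1 fix [-39.21 -50.29] z 17.02 yaw 3.61 F [-0.32  0.37  0.14] tilt [ 0. -0.] open 0.005
shift [ 0.005 -0.005  0.   ] turn z 0.0
```

Call:
{"fn": "send_rows", "kwargs": {"moves": [[0, -0.002, 0, 0, 0, 0], [0, -0.004, 0, 0, 0, 0], [0, -0.006, 0, 0, 0, 0], [0, -0.007, 0, 0, 0, 0], [0, -0.007, 0, 0, 0, 0]]}}

```text
time_s: 14.6
position: [0.5511, -0.0793, 0.0171]
tcp_rot: [[0.998, 0.064, 0.0], [0.064, -0.998, -0.001], [0.0, 0.001, -1.0]]
force: [-0.9, -5.9, -0.2]
opening: 0.003
grasp_force: 2.5
```

```bash
python3 -c "
from h import *
todo(fw(-38,-49),17,3.6)"
```

```text
t 14.6 fix [-39.26 -49.12] z 17.07 yaw 3.65 F [-0.92 -5.87 -0.23] tilt [ 0.0001 -0.0011] open 0.003
shift [ 0.005 -0.     0.   ] turn z 0.001
```

Seated at about 6 N. Retreat and rise, then open the gripper on the way to the bar.

Call:
{"fn": "send_rows", "kwargs": {"moves": [[0, 0.04, 0, 0, 0, 0], [0, 0.12, 0, 0, 0, 0], [0, 0.12, 0, 0, 0, 0], [0, 0.12, -0.2, 0, 0, 0], [0, 0.12, -0.4, 0, 0, 0], [0, 0.12, -0.4, 0, 0, 0], [0, 0.12, -0.4, 0, 0, 0]]}}

```text
time_s: 15.3
position: [0.5536, -0.108, 0.1184]
tcp_rot: [[0.998, 0.063, 0.003], [0.063, -0.998, -0.0], [0.003, 0.001, -1.0]]
force: [-0.4, -1.3, 0.7]
opening: 0.004
grasp_force: 0.0
```

```bash
python3 -c "
from h import *
todo((557.2,-295.6),100,78.2)"
```

```text
t 15.3 fix [-38.53 -77.97] z 118.43 yaw 3.63 F [-0.38 -1.33  0.68] tilt [ 0.0028 -0.0005] open 0.004
shift [-0.033  0.75   0.074] turn z -0.829
```

Call:
{"fn": "send_rows", "kwargs": {"moves": [[-0.033, 0.75, 0, 0, 0, -0.829], [-0.033, 0.75, 0, 0, 0, -0.829], [-0.033, 0.75, 0, 0, 0, -0.829], [-0.033, 0.75, 0, 0, 0, -0.829], [-0.033, 0.75, 0, 0, 0, -0.829], [-0.033, 0.75, 0, 0, 0, -0.829], [-0.033, 0.75, 0, 0, 0, -0.829], [-0.033, 0.75, 0, 0, 0, -0.829], [-0.033, 0.75, 0, 0, 0, -0.829], [-0.033, 0.75, 0, 0, 0, -0.829], [-0.033, 0.75, 0, 0, 0, -0.829]], "grip": 0.6}}

```text
time_s: 16.4
position: [0.5558, -0.2951, 0.1156]
tcp_rot: [[0.206, 0.979, -0.002], [0.979, -0.206, 0.002], [0.002, -0.003, -1.0]]
force: [-0.2, 0.3, 0.4]
opening: 0.602
grasp_force: 0.0
```

```bash
python3 - <<'E'
from h import *
todo((557.2,-295.6),4,78.2)
t,_=viewer.capture("top");s,_=viewer.capture("side");screen(s);np.savez("pics/6.npz",t=t,s=s)
bright=lambda a:(a.min(2)>125)
for n,p,q in(("top",t,(374,210)),("side",s,(321,153))):
    try: print(rect(n,p,bright,q,.01))
    except Exception as e: print(e)
try: print(rect("top",t,teal,proj("top",np.r_[F/1000,.022])[0],.022))
except Exception as e: print(e)
E
```

```text
t 16.4 fix [ -48.07 -264.81] z 115.58 yaw 78.1 F [-0.25  0.31  0.41] tilt [-0.0022  0.0021] open 0.602
shift [-0.002  0.007  0.446] turn z -0.001
left edge y@-48 26.6 y@22 26.7 yaw 0.07 | near edge x@0 -52.6 yaw 0.06
[ 7.6708e+02 -3.2167e+02  4.0000e-01  1.1130e+02  3.9810e+01]
[ 557.06 -295.62   78.24  217.6    27.86]
[582.87 -29.8    3.71  92.08  55.64]
```

Call:
{"fn": "send_rows", "kwargs": {"moves": [[-0.002, 0.006, 0.15, 0, 0, 0], [-0.002, 0.006, 0.3, 0, 0, 0], [-0.002, 0.006, 0.38, 0, 0, 0], [-0.002, 0.006, 0.42, 0, 0, 0], [-0.002, 0.006, 0.44, 0, 0, 0], [-0.002, 0.006, 0.446, 0, 0, 0], [-0.002, 0.006, 0.446, 0, 0, 0], [-0.002, 0.006, 0.446, 0, 0, 0]]}}

```text
time_s: 17.3
position: [0.5587, -0.2974, 0.0068]
tcp_rot: [[0.204, 0.979, 0.002], [0.979, -0.204, -0.001], [-0.001, 0.002, -1.0]]
force: [0.0, -0.2, 0.0]
opening: 0.601
grasp_force: 0.0
```

```bash
python3 -c "
from h import *
todo((557.2,-295.6),3,78.2)"
```

```text
t 17.3 fix [ -45.36 -267.27] z 6.8 yaw 78.23 F [ 0.02 -0.2   0.01] tilt [ 0.0019 -0.0015] open 0.601
shift [ 0.006 -0.007  0.015] turn z 0.0
```

Call:
{"fn": "send_rows", "kwargs": {"moves": [[0.003, -0.005, 0.008, 0, 0, 0], [0.006, -0.006, 0.014, 0, 0, 0], [0.006, -0.006, 0.015, 0, 0, 0], [0.006, -0.006, 0.015, 0, 0, 0]]}}

```text
time_s: 17.7
position: [0.5568, -0.295, 0.0018]
tcp_rot: [[0.204, 0.979, -0.0], [0.979, -0.204, 0.0], [0.0, -0.0, -1.0]]
force: [-0.5, -0.1, 0.1]
opening: 0.599
grasp_force: 0.0
```

```bash
python3 -c "
from h import *
todo((557.2,-295.6),3,78.2)"
```

```text
t 17.7 fix [ -47.16 -264.73] z 1.8 yaw 78.24 F [-0.54 -0.14  0.1 ] tilt [-0.0001  0.0001] open 0.599
shift [-0.002  0.002 -0.005] turn z 0.0
```

Call:
{"fn": "send_rows", "kwargs": {"moves": [[0, 0, 0, 0, 0, 0], [0, 0, 0, 0, 0, 0], [0, 0, 0, 0, 0, 0], [0, 0, 0, 0, 0, 0], [0, 0, 0, 0, 0, 0], [0, 0, 0, 0, 0, 0], [0, 0, 0, 0, 0, 0], [0, 0, 0, 0, 0, 0]], "grip": 0}}

```text
time_s: 18.5
position: [0.557, -0.2952, 0.0018]
tcp_rot: [[0.204, 0.979, 0.0], [0.979, -0.204, -0.0], [-0.0, 0.0, -1.0]]
force: [0.5, -0.6, 0.4]
opening: 0.224
grasp_force: 30.0
```

Call:
{"fn": "send_rows", "kwargs": {"moves": [[0, 0, -0.04, 0, 0, 0], [0, 0, -0.12, 0, 0, 0], [0, 0, -0.3, 0, 0, 0], [0, 0, -0.4, 0, 0, 0], [0, 0, -0.4, 0, 0, 0], [0, 0, -0.4, 0, 0, 0]]}}

```text
time_s: 19.1
position: [0.5562, -0.2946, 0.1019]
tcp_rot: [[0.204, 0.979, -0.001], [0.979, -0.204, 0.0], [0.0, -0.001, -1.0]]
force: [-0.9, 0.4, -3.7]
opening: 0.224
grasp_force: 30.0
```

```bash
python3 -c "
from h import *
todo(fw(42,0),80,93.6)"
```

```text
t 19.1 fix [ -47.66 -264.38] z 101.85 yaw 78.24 F [-0.89  0.39 -3.71] tilt [-0.0005  0.0003] open 0.224
shift [1.115 0.066 0.088] turn z -0.171
```

Call:
{"fn": "send_rows", "kwargs": {"moves": [[0.1, 0.06, 0, 0, 0, -0.03], [0.25, 0.06, 0, 0, 0, -0.08], [0.4, 0.06, 0, 0, 0, -0.13], [0.55, 0.06, 0, 0, 0, -0.171], [0.7, 0.06, 0, 0, 0, -0.171], [0.85, 0.06, 0, 0, 0, -0.171], [0.93, 0.06, 0, 0, 0, -0.171], [0.98, 0.06, 0, 0, 0, -0.171], [1, 0.06, 0, 0, 0, -0.171], [1, 0.06, 0, 0, 0, -0.171], [1, 0.06, 0, 0, 0, -0.171]], "grip": 0}}

```text
time_s: 20.2
position: [0.6221, -0.0545, 0.1013]
tcp_rot: [[-0.062, 0.998, -0.001], [0.998, 0.062, -0.0], [-0.0, -0.001, -1.0]]
force: [0.1, 0.7, -3.6]
opening: 0.223
grasp_force: 30.0
```

```bash
python3 -c "
from h import *
todo(fw(42,0),65,93.6)"
```

```text
t 20.2 fix [ 33.2  -28.85] z 101.34 yaw 93.57 F [ 0.07  0.67 -3.6 ] tilt [-0.0008 -0.0003] open 0.223
shift [0.115 0.035 0.145] turn z -0.0
```

Call:
{"fn": "send_rows", "kwargs": {"moves": [[0.06, 0.02, 0, 0, 0, 0], [0.115, 0.035, 0.05, 0, 0, 0], [0.115, 0.035, 0.12, 0, 0, 0], [0.115, 0.035, 0.145, 0, 0, 0], [0.115, 0.035, 0.145, 0, 0, 0], [0.115, 0.035, 0.145, 0, 0, 0]], "grip": 0}}

```text
time_s: 20.8
position: [0.6295, -0.024, 0.0654]
tcp_rot: [[-0.063, 0.998, -0.0], [0.998, 0.063, 0.0], [0.0, -0.0, -1.0]]
force: [-0.4, 0.8, -3.3]
opening: 0.222
grasp_force: 30.0
```

```bash
python3 - <<'E'
from h import *
todo(fw(42,0),65,93.6)
t,_=viewer.capture("top");s,_=viewer.capture("side");np.savez("pics/7.npz",t=t,s=s);screen(s)
cv2.imwrite("pics/c7.png",np.hstack([up(t[150:250,235:335],4),up(s[130:230,200:300],4)])[:,:,::-1])
E
```

```text
t 20.8 fix [42.48  1.11] z 65.45 yaw 93.63 F [-0.38  0.76 -3.3 ] tilt [-0.  0.] open 0.222
shift [-0.004 -0.002  0.002] turn z 0.0
left edge y@-48 26.7 y@22 27.0 yaw 0.27 | near edge x@0 -52.6 yaw -0.05
```

View pics/c7.png

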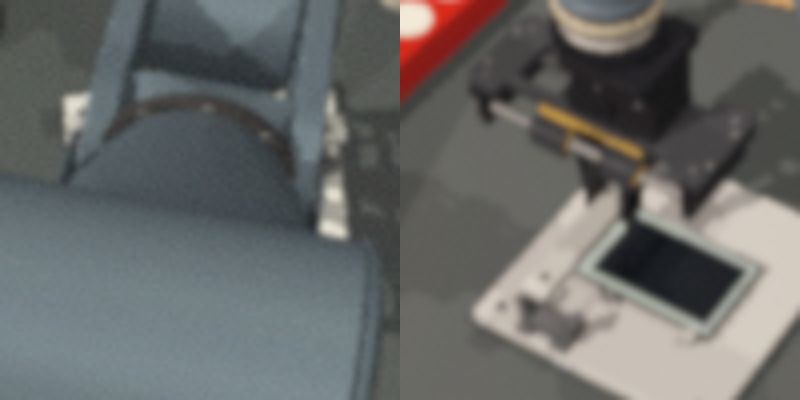

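The side half shows the module still on its pins near (670,265). The bar is held below the gripper, its left end near (530,270) above the left saddle at (550,320). I'll check the held bar against the saddles numerically.

```bash
python3 - <<'E'
from h import *
from rig import readout
s=np.load("pics/7.npz")["s"];p=np.array(readout.read_state()["position"])
a=np.radians(93.63);ex=np.array([np.cos(a),np.sin(a),0]);ey=np.array([-ex[1],ex[0],0])
o=p+[0,0,-.0018+.010]
C=[o+ex*i*.103+ey*j*.01 for i,j in((1,1),(1,-1),(-1,-1),(-1,1))]
print("bar top corners px",np.round(proj("side",C),1).tolist())
W=[np.r_[fw(x,y)/1000,.042] for x,y in((68,96),(16,96),(16,80),(68,80),(68,-80),(16,-80),(16,-96),(68,-96))]
print("saddle px",np.round(proj("side",W),1).tolist())
I=up(s[140:225,200:290],8).copy();
for c,col in((C,(255,0,0)),(W[:4],(0,0,255))):
    for q in proj("side",c): cv2.circle(I,tuple(int(v) for v in ((q-[200,140]+.5)*8)),3,col,-1)
cv2.imwrite("pics/c8.png",I[:600,:,::-1])
E
```

```text
bar top corners px [[235.1, 204.0], [229.2, 201.0], [268.9, 156.4], [274.5, 159.0]]
saddle px [[227.2, 204.1], [242.2, 211.9], [245.4, 208.2], [230.4, 200.5], [260.8, 166.4], [275.2, 173.1], [278.0, 169.9], [263.6, 163.2]]
```

View pics/c8.png

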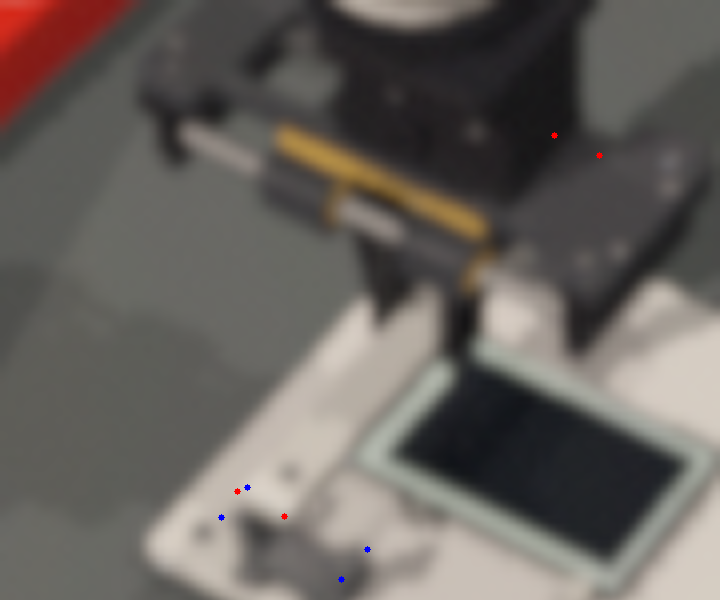

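The red dots match the bar's left end, near (240,490) to (284,516), next to its hole at (290,470). I'll check the saddle centres from the first clean pictures.

```bash
python3 - <<'E'
from h import *
for n in("top","side"):
    p=np.load(f"pics/{n}0.npz")["p"];g=up(cv2.cvtColor(p,cv2.COLOR_RGB2GRAY),6)
    for y in(88,-88):
        c=proj(n,np.r_[fw(42,y)/1000,.034])[0]
        v,u=np.mgrid[0:g.shape[0],0:g.shape[1]]
        w=(abs(u/6-c[0])<13)&(abs(v/6-c[1])<13)
        for th in(90,110):
            cs,_=cv2.findContours(((g<th)&w).astype(np.uint8),cv2.RETR_EXTERNAL,cv2.CHAIN_APPROX_NONE)
            for k in sorted(cs,key=cv2.contourArea)[-2:]:
                if cv2.contourArea(k)<150: continue
                f=tofix(ray(n,(k[:,0]+.5)/6-.5,.042)); m=cv2.moments(k); b=tofix(ray(n,[(m["m10"]/m["m00"]/6-.4,m["m01"]/m["m00"]/6-.4)],.034))[0]
                print(n,y,th,"x42 %.1f..%.1f y %.1f..%.1f"%(f[:,0].min(),f[:,0].max(),f[:,1].min(),f[:,1].max()),"centroid@34",b.round(1),cv2.contourArea(k))
E
```

```text
top 88 90 x42 13.3..32.6 y 73.0..97.4 centroid@34 [23.5 84. ] 1152.5
top 88 90 x42 3.1..60.9 y 106.0..118.2 centroid@34 [ 28.7 111.3] 1395.0
top 88 110 x42 3.0..85.0 y 70.7..131.2 centroid@34 [ 41.3 105.6] 10871.5
top -88 90 x42 -1.4..81.0 y -128.4..-76.1 centroid@34 [  41.4 -109.3] 7376.5
top -88 110 x42 -1.4..81.0 y -129.5..-73.3 centroid@34 [  41.5 -105.7] 11062.5
side 88 90 x42 46.6..58.4 y 87.3..100.2 centroid@34 [56.1 88.6] 322.5
side 88 90 x42 7.4..16.6 y 87.0..107.4 centroid@34 [15.8 91.6] 469.0
side 88 110 x42 10.8..58.9 y 127.7..149.1 centroid@34 [ 41.5 130.8] 1830.0
side 88 110 x42 5.5..60.6 y 84.3..112.8 centroid@34 [33.9 92.8] 3219.5
side -88 90 x42 22.9..34.0 y -107.8..-86.4 centroid@34 [  31.3 -101.6] 377.5
side -88 90 x42 46.9..59.3 y -92.8..-70.9 centroid@34 [ 56.5 -89.4] 458.0
side -88 110 x42 -2.4..103.6 y -150.7..-59.3 centroid@34 [  49.4 -109.8] 13110.0
```

```bash
python3 - <<'E'
from h import *
for n in("top","side"):
    d=np.load(f"pics/{n}0.npz")["d"];c=viewer.camera_info(n)
    v,u=np.mgrid[0:420,0:560];X=np.stack([(u-c["cx"])/c["fx"]*d,(v-c["cy"])/c["fy"]*d,d],-1).reshape(-1,3)
    W=(X-c["t"])@np.array(c["R"]);f=np.c_[tofix(W),W[:,2]*1000]
    pl=f[(abs(f[:,0])<90)&(abs(f[:,1])<60)&(f[:,0]<-95+185)];print(n,"bed z",np.median(pl[:,2]).round(1))
    for y in(88,-88):
        k=f[(abs(f[:,0]-42)<45)&(abs(f[:,1]-y)<22)&(f[:,2]>26)&(f[:,2]<60)]
        print(y,len(k));print(np.round(k[np.argsort(k[:,0])],0).astype(int).tolist())
E
```

```text
top bed z 17.0
88 57
[[17, 86, 40], [18, 83, 39], [18, 92, 42], [18, 89, 38], [18, 95, 40], [21, 83, 39], [21, 86, 39], [21, 92, 41], [21, 89, 38], [22, 95, 39], [22, 83, 45], [24, 86, 39], [24, 89, 38], [24, 92, 38], [25, 95, 38], [29, 86, 27], [30, 95, 30], [30, 92, 26], [33, 85, 27], [35, 85, 29], [35, 82, 27], [36, 88, 27], [39, 85, 27], [39, 94, 27], [41, 82, 29], [42, 85, 27], [42, 91, 29], [42, 88, 27], [43, 94, 26], [49, 93, 28], [51, 84, 29], [51, 87, 28], [55, 93, 27], [57, 80, 30], [57, 83, 30], [57, 89, 32], [57, 86, 30], [58, 86, 39], [58, 96, 29], [58, 93, 28], [59, 92, 37], [59, 83, 34], [59, 95, 37], [60, 89, 34], [61, 86, 39], [61, 83, 38], [61, 89, 40], [62, 95, 41], [62, 92, 40], [63, 82, 42], [64, 88, 42], [64, 85, 40], [65, 92, 39], [65, 95, 38], [67, 88, 40], [67, 82, 38], [68, 85, 38]]
-88 68
[[17, -93, 43], [18, -91, 37], [19, -88, 37], [19, -85, 37], [19, -82, 37], [21, -94, 40], [21, -84, 43], [21, -91, 39], [21, -88, 40], [22, -80, 26], [22, -82, 39], [24, -80, 32], [24, -95, 38], [25, -92, 37], [25, -89, 36], [25, -82, 38], [25, -86, 36], [26, -80, 34], [3
[... 2003 characters left out ...]
 -86, 43], [21, -81, 44], [23, -84, 30], [24, -81, 32], [25, -82, 26], [29, -89, 27], [34, -85, 28], [35, -86, 31], [36, -94, 28], [37, -84, 26], [38, -92, 28], [42, -86, 27], [42, -81, 27], [43, -94, 28], [44, -89, 27], [44, -78, 32], [46, -87, 27], [47, -93, 26], [53, -87, 28], [54, -88, 36], [54, -94, 30], [54, -88, 31], [55, -83, 26], [56, -85, 28], [56, -91, 36], [57, -98, 30], [57, -81, 32], [57, -87, 35], [57, -87, 30], [57, -93, 42], [58, -82, 35], [58, -83, 43], [58, -94, 37], [58, -88, 37], [58, -83, 37], [58, -89, 41], [60, -81, 30], [61, -81, 34], [61, -87, 42], [61, -93, 41], [62, -95, 42], [63, -84, 43], [63, -85, 38], [64, -92, 40], [64, -81, 40], [64, -87, 31], [66, -83, 33]]
```

Depth puts the saddles at x about 16..67 and y = ±88, as in my frame. Now lower the bar, aiming at x = 41.5.

Call:
{"fn": "send_rows", "kwargs": {"moves": [[-0.003, -0.004, 0.03, 0, 0, 0], [-0.003, -0.004, 0.06, 0, 0, 0], [-0.003, -0.004, 0.08, 0, 0, 0], [-0.003, -0.004, 0.095, 0, 0, 0], [-0.003, -0.004, 0.11, 0, 0, 0], [-0.003, -0.004, 0.12, 0, 0, 0], [-0.003, -0.004, 0.13, 0, 0, 0], [-0.003, -0.004, 0.13, 0, 0, 0]], "grip": 0}}

```text
time_s: 21.7
position: [0.6282, -0.0249, 0.0327]
tcp_rot: [[-0.063, 0.998, -0.001], [0.998, 0.063, 0.0], [0.0, -0.001, -1.0]]
force: [0.1, -0.5, -4.0]
opening: 0.222
grasp_force: 30.0
```

```bash
python3 - <<'E'
from h import *
todo(fw(41.5,0.3),28,93.6)
screen(viewer.capture("side")[0])
E
```

```text
t 21.7 fix [41.15  0.36] z 32.73 yaw 93.63 F [ 0.07 -0.5  -4.03] tilt [-0.0005  0.0001] open 0.222
shift [-0.     0.001  0.019] turn z 0.0
left edge y@-48 26.9 y@22 26.8 yaw -0.08 | near edge x@0 -52.6 yaw 0.25
```

Call:
{"fn": "send_rows", "kwargs": {"moves": [[0, 0.001, 0.005, 0, 0, 0], [0, 0.001, 0.01, 0, 0, 0], [0, 0.001, 0.014, 0, 0, 0], [0, 0.001, 0.016, 0, 0, 0], [0, 0.001, 0.018, 0, 0, 0], [0, 0.001, 0.018, 0, 0, 0]], "grip": 0}}

```text
time_s: 22.35
position: [0.6286, -0.0249, 0.0285]
tcp_rot: [[-0.063, 0.998, -0.0], [0.998, 0.063, 0.0], [0.0, -0.0, -1.0]]
force: [-0.5, 0.2, -3.0]
opening: 0.223
grasp_force: 30.0
```

Call:
{"fn": "send_rows", "kwargs": {"moves": [[0, 0, 0.001, 0, 0, 0], [0, 0, 0.002, 0, 0, 0], [0, 0, 0.002, 0, 0, 0]], "grip": 0}}

```text
time_s: 22.65
position: [0.6287, -0.0249, 0.028]
tcp_rot: [[-0.063, 0.998, -0.0], [0.998, 0.063, 0.0], [0.0, -0.0, -1.0]]
force: [1.2, 0.3, -3.0]
opening: 0.228
grasp_force: 30.0
```

Call:
{"fn": "send_rows", "kwargs": {"moves": [[0, 0, 0.001, 0, 0, 0], [0, 0, 0.002, 0, 0, 0], [0, 0, 0.002, 0, 0, 0]], "grip": 0}}

```text
time_s: 22.95
position: [0.6287, -0.0249, 0.0278]
tcp_rot: [[-0.063, 0.998, 0.0], [0.998, 0.063, -0.0], [-0.0, 0.0, -1.0]]
force: [0.3, 0.1, -0.6]
opening: 0.226
grasp_force: 30.0
```

Call:
{"fn": "send_rows", "kwargs": {"moves": [[0, 0, 0.001, 0, 0, 0], [0, 0, 0.002, 0, 0, 0], [0, 0, 0.002, 0, 0, 0]], "grip": 0}}

```text
time_s: 23.25
position: [0.6287, -0.0249, 0.0278]
tcp_rot: [[-0.063, 0.998, 0.0], [0.998, 0.063, -0.0], [-0.0, 0.0, -1.0]]
force: [-1.9, 0.0, 5.0]
opening: 0.222
grasp_force: 30.0
```

The bar rests on the saddle floors. Relax the push, open, then rise.

Call:
{"fn": "send_rows", "kwargs": {"moves": [[0, 0, -0.003, 0, 0, 0], [0, 0, -0.003, 0, 0, 0]], "grip": 0}}

```text
time_s: 23.45
position: [0.6287, -0.0249, 0.0278]
tcp_rot: [[-0.063, 0.998, 0.0], [0.998, 0.063, -0.0], [-0.0, 0.0, -1.0]]
force: [-1.4, 0.7, 1.8]
opening: 0.225
grasp_force: 30.0
```

Call:
{"fn": "send_rows", "kwargs": {"moves": [[0, 0, 0, 0, 0, 0], [0, 0, 0, 0, 0, 0], [0, 0, 0, 0, 0, 0], [0, 0, 0, 0, 0, 0], [0, 0, 0, 0, 0, 0], [0, 0, 0, 0, 0, 0]], "grip": 0.5}}

```text
time_s: 24.05
position: [0.6287, -0.0249, 0.0278]
tcp_rot: [[-0.063, 0.998, 0.0], [0.998, 0.063, 0.0], [-0.0, 0.0, -1.0]]
force: [0.3, -0.2, 0.1]
opening: 0.492
grasp_force: 0.0
```

Call:
{"fn": "send_rows", "kwargs": {"moves": [[0, 0, -0.02, 0, 0, 0], [0, 0, -0.06, 0, 0, 0], [0, 0, -0.15, 0, 0, 0], [0, 0, -0.35, 0, 0, 0], [0, 0, -0.55, 0, 0, 0], [0, 0, -0.75, 0, 0, 0], [-0.2, -0.1, -0.75, 0, 0, 0], [-0.4, -0.2, -0.75, 0, 0, 0], [-0.6, -0.2, -0.75, 0, 0, 0], [-0.8, -0.2, -0.75, 0, 0, 0], [-1, -0.2, -0.75, 0, 0, 0], [-1, -0.2, -0.75, 0, 0, 0]], "grip": 0.5}}

```text
time_s: 25.25
position: [0.5948, -0.284, 0.2166]
tcp_rot: [[-0.058, 0.998, 0.003], [0.998, 0.058, -0.005], [-0.005, 0.003, -1.0]]
force: [-0.9, 0.4, -0.5]
opening: 0.501
grasp_force: 0.0
```

```bash
python3 - <<'E'
from h import *
todo(fw(42,0),28,93.6)
t,_=viewer.capture("top");s,d=viewer.capture("side");np.savez("pics/9.npz",t=t,s=s)
screen(s)
cv2.imwrite("pics/c9.png",np.hstack([up(t[150:250,230:330],4),up(s[140:240,210:310],4)])[:,:,::-1])
E
```

```text
t 25.25 fix [  -8.5  -256.19] z 216.61 yaw 93.33 F [-0.9   0.43 -0.54] tilt [ 0.0031 -0.0045] open 0.501
shift [1.029 0.195 0.75 ] turn z -0.003
left edge y@-48 26.6 y@22 26.7 yaw 0.11 | near edge x@0 -52.5 yaw 0.05
```

View pics/c9.png

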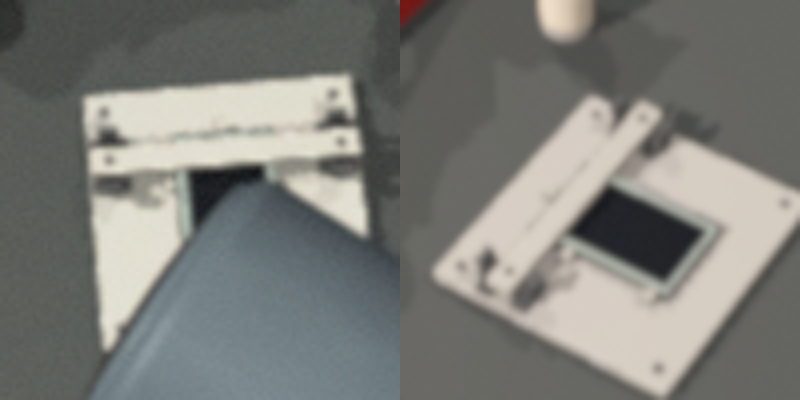

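The bar lies across both saddles, in the top half from (90,160) to (360,140), evenly inside the plate's edges. The module readings are unchanged (left edge 26.6/26.7, near edge -52.5). Handing in.

```bash
python3 -c "
from rig import ticket
print(ticket.hand_in())"
```

```text
the job is handed in; nothing more can be done
None
```

The job is handed in: the module reads squarely against all three pins (highest force read 7.4 N), and the long bar lies centred in both saddles without having shifted it, at 25 s; I viewed 12 pictures, two over the limit of 10.

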